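Show the notched sample slide at the light panel, label end up

TASK

Two framed sample slides of the same size lie on small round rests: one has a small notch cut out of one corner, which marks its label end; the other is a blank without a notch. Pick up the notched slide and hold it up in front of the middle of the slanted light panel, parallel to the panel's face and about 5 cm off it, with the notched label end uppermost along the slope and the face that lay upward still facing out, away from the panel. Finish while still holding it there, motionless; do not touch the panel, and leave the blank and the loose ball bearing where they are.

Things in the scene. Friction and masses are not known exactly. Their poses are not given: they have to be found in the camera images.
- slide: notched slide: flat aluminium frame 100 x 40 x 8 mm with a glass window, about 80 g, lying on rest_a at any turn. Origin: centre of its underside, 14 mm above the worktop; x along its length to the label end, z up out of its top face. Label end (+x): has a 10 x 10 mm notch in its +x, -y corner; the ends look alike otherwise. Grip across the 40 mm at the middle
- slide_mid (a point): centre of the slide's volume: 4 mm above the centre of its underside, same axes
- slide_label_end (a point): point on the slide's top face, on its centre line, 40 mm from the middle toward the label end
- blank: the blank: same frame, size and material as the slide but with four whole corners, lying on the other rest; to be left alone. Origin at the centre of its underside, x along its length
- rest_a: fixed dark steel puck 28 mm in diameter, 14 mm high, that carries the notched slide at its middle. Origin at the centre of its underside
- rest_b: the same puck, carrying the blank. Origin at the centre of its underside
- light_panel: light panel on a post with a grey foot, fixed on the right of the worktop, turned roughly toward the robot. Origin under it at worktop height, x pointing to its back
- panel_face: the panel itself: white face in an aluminium frame, 110 mm up the slope x 150 mm wide, 17 mm thick, sloping 30 degrees from the level so that it faces up and toward the robot. Origin in the middle of the white face, 180 mm above the worktop; x points up the slope (away from the robot), y to its left, z square out of the face
- bearing_0: loose ball bearing 47 mm across, 14 mm high, lying between the two rests, to be left alone. Origin at the centre of its underside

How it is judged:
On the way:
1. the slide is lifted clear of its rest in the fingers (height (world z) of slide above 0.05 m and contact force between the fingers and slide above 1 N), for 0.2 s.
At the end, for the whole second after the job is handed in: The fingers hold the notched slide still: its middle within 30 mm of the panel centre along and across the slope, 25 to 85 mm off the face, parallel to it and in line with the slope within 0.2 rad, label end uppermost, top face outward, not touching the panel (x of slide_mid in the frame of panel_face between -0.03 and 0.03 m and y of slide_mid in the frame of panel_face between -0.03 and 0.03 m and z of slide_mid in the frame of panel_face between 0.025 and 0.085 m and angle between the x axis of slide and the x axis of panel_face, either way round below 0.2 rad and angle between the z axis of slide and the z axis of panel_face, either way round below 0.2 rad and angle between slide's own x axis and vertical below 1.35 rad and angle between slide's own z axis and vertical below 0.9 rad and contact force between the fingers and slide above 1 N and contact force between slide and light_panel below 0.2 N and linear speed of slide below 0.02 m/s and angular speed of slide below 0.15 rad/s); the arm keeps its last pose, push and grip.
It fails at once if the blank is shifted by more than 20 mm (distance of blank from where it was at the start of the episode above 0.02 m).
It fails at once if the loose bearing is shifted by more than 20 mm (distance of bearing_0 from where it was at the start of the episode above 0.02 m).
It fails at once if the panel is touched with the arm, the fingers or the slide (contact force between any of the arm, the fingers, slide and light_panel above 2 N).
It also fails if it takes over 35 s, if anything falls off the work surface, if the arm or the gripper's body presses on something with over 40 N, if the wrist force passes 120 N, or if a joint passes its speed limit or range.

ROBOT

A 7-joint arm with a two-finger parallel gripper is mounted at the origin on a cart in front of the work surface, level with it; the furniture and walls round the work are solid. World frame = base frame: x ahead of the robot, y to its left, z up, the work surface at z = 0. Lengths are in m, angles in rad, forces in N, time in s.
With the tool pointing down it reaches from about 0.4 to 0.875 m from the base axis. Payload 19.3 kg.
Tool frame: the origin (TCP) lies on the centre line of the jaws, within the pads' length; the fingertips stand env.tip_extent ahead of it and the grasp point (between the pads) lies 11 mm behind it (env.tip_extent is the distance from the TCP to the fingertips, in m); z points along the fingers, y is the line along which they close (so a half turn about z gives the same grasp; the last joint's range is limited). The gripper opens to 85 mm and grips with 20 to 120 N. Pads are 22 mm wide; open, the fingers measure 114 mm over their backs; the gripper's body (76 mm by 85 mm) begins 54 mm behind the grasp point. The pads swing forward as they close: fully open they stand 13 mm farther back than shut.
Start: joints at [1.254, 0.521, -0.036, 1.599, 0.021, 1.021, -0.113], TCP at [0.153, -0.606, 0.239] pointing down, gripper open.
Joint ranges: [-2.91, 2.91], [-0.3, 2.13], [-1.5, 1.42], [0.17, 2.43], [-1.26, 4.41], [0.16, 1.93], [-2.52, 2.52]. Speed limits (rad/s): [1.89, 1.89, 2.39, 2.39, 3.01, 3.01, 3.01].

INTERFACE

Orientations are given as a unit quaternion [x, y, z, w].
In Python, from cell import env, capture, camera_info, workorder, recognise, landmark_of gives the robot as it stands.
- The arm moves only by the tool move_arm, never from a script. Its argument "motion" is text: rows parted by semicolons, each of 7 numbers parted by spaces: the closure, from 0 (fully open) to 1 (shut), then the shift along the world's x, y, z in units of 20 cm (1.0 is 20 cm), then the turn, a rotation vector about the world's x, y, z in units of pi rad (1.0 is pi rad). In form: hand tx ty tz ax ay az; .... A call has 1 to 20 rows; each row is the pose to reach, as a shift and turn from the pose commanded when the call began, turning the shorter way round; what a row does not reach only later rows make up. A row lasts 1/8 s, in which the tool goes at most 62.5 mm and 10.7 degrees, less where a joint would pass 70% of its speed; a pose out of reach is approached as far as the arm can. A call with a number of a shift or a turn outside -1 to 1 is refused whole. A call with a gripper value outside its range is refused whole. The fingers move at their own pace and stop on an object; "newtons" is the grip in N (left out, the last holds). Time passes only in rows, so rows that repeat a pose let the fingers close. It gives the time, the measured TCP pose, the force, the opening and the grip force at its end, in the units of the state.
- env.sense(): the state, without advancing time (a new reading comes with each control period).
- capture(name): name is "side" or "top"; returns the picture (420x560x3 uint8, red, green, blue); there is no depth.
- camera_info(name): a dict with "fx", "fy", "cx", "cy" (pixels), "rvec" (rotation vector, rad) and "tvec" (3), from world to camera coordinates, as OpenCV has them. Camera axes: x right, y down, z forward; pixel columns grow to the right and rows downward; lengths in m; the calibration is good to about 2 mm. A picture is of the moment at which its call begins. camera_info takes no time and is no camera call.
- workorder.job_done(): hands the job in; it is judged then, once.
Trained networks look in the newest picture that a camera, given by its name, has taken for a name from the list of things; names that differ only in an ending like _2 or _b are one class to them, and where a whole thing is asked for, a point or a joint stands for the part that bears it (a point fixed in the world has none). Each returns a list of dicts, best first, with "score" (0 to 1); they miss things now and then, are a little off and sometimes report something else, mostly with a low value. They report only what shows in the picture. A call takes as long as a camera call.
- recognise(camera, label): "pixel" ([row, column] in pixels, amid what is visible of it).
- landmark_of(camera, label): "pixel" ([row, column] in pixels: a listed point, or the origin of a listed thing).
The state is a dict: "t": time; "joint_positions": joint angles; "dq": joint speeds; "tau": joint torques, N m; "tcp_pos": TCP position; "ee_rot": TCP orientation; "wrist_force": force on the tool from outside, world axes, zero at the start; "ft_torque": the same for the moment, N m; "opening": finger opening in m; "finger_force": force on a finger pad.
Only numpy, scipy, OpenCV 4.12 (cv2) and the standard library are available. Lean on these libraries where they do the work, as an engineer would, in place of code of your own. Each camera call takes 0.05 s, during which the arm holds its last target. There are 200 camera calls.

## Working session

There is one attempt and no reset: what is moved stays moved. The work goes in short steps, Python scripts to look and compute and a tool call to move; the robot and the scene stay as the last step left them, time stands still between calls to the robot, and variables do not carry over. Pictures are saved under pics/ and viewed, at most 10 in all, crops included, and the job is handed in when it is done.

Besides the shell and the picture viewer there is one more tool, called after "Request:" as name(argument=value, ...), one argument or row to a line, values as JSON. move_arm: Moves the arm, as the interface text tells. Shifts and turns lie within -1 to 1; 1 stands for 20 cm of shift or pi rad of turn. Its arguments: {"type":"object","properties":{"motion":{"type":"string"},"newtons":{"type":"number"}},"required":["motion"]}

```bash
mkdir -p pics; cat > h.py <<'E'
import numpy as np, cv2
from cell import env, capture, camera_info, workorder, recognise, landmark_of
from scipy.spatial.transform import Rotation as R
def cam(n):
    c=camera_info(n); K=np.array([[c['fx'],0,c['cx']],[0,c['fy'],c['cy']],[0,0,1.]])
    M=cv2.Rodrigues(np.array(c['rvec'],float))[0]; return K,M,np.array(c['tvec'],float).ravel()
def proj(n,p):
    K,M,t=cam(n); q=K@(M@np.array(p)+t); return q[1]/q[2],q[0]/q[2]
def ray(n,px):
    K,M,t=cam(n); d=M.T@np.linalg.solve(K,[px[1],px[0],1]); return -M.T@t,d/np.linalg.norm(d)
def plane(n,px,z):
    o,d=ray(n,px); return o+d*(z-o[2])/d[2]
def tri(a,b):
    (o1,d1),(o2,d2)=ray('side',a),ray('top',b)
    s=np.linalg.lstsq(np.c_[d1,-d2],o2-o1,rcond=None)[0]
    p,q=o1+d1*s[0],o2+d2*s[1]; return (p+q)/2,np.linalg.norm(p-q)
def save(n,f): 
    im=capture(n); cv2.imwrite('pics/'+f,im[...,::-1]); return im
E
python3 - <<'E'
from h import *
np.set_printoptions(precision=4,suppress=True)
for n in('side','top'):
    save(n,n+'0.png'); print(n,'cam at',ray(n,(210,280))[0],ray(n,(210,280))[1])
    for l in ['slide','blank','slide_mid','slide_label_end','rest_a','panel_face','light_panel','bearing_0']:
        print(l,[(np.round(d['pixel']),round(d['score'],2)) for d in landmark_of(n,l)[:3]])
s=env.sense();print(s['tcp_pos'],s['ee_rot'],s['opening'],env.tip_extent,s['t'])
E
```

```text
side cam at [0.6053 1.0158 0.7214] [-0.0402 -0.8573 -0.5133]
slide [(array([251., 311.]), 0.71)]
blank [(array([346., 339.]), 0.79)]
slide_mid [(array([247., 308.]), 0.78)]
slide_label_end []
rest_a [(array([349., 340.]), 0.56)]
panel_face [(array([156., 255.]), 0.8)]
light_panel [(array([218., 251.]), 0.55)]
bearing_0 [(array([296., 314.]), 0.82)]
top cam at [0.3541 0.0737 1.3868] [ 0.1603  0.0287 -0.9866]
slide [(array([236., 309.]), 0.91)]
blank [(array([248., 204.]), 0.77), (array([234., 298.]), 0.36)]
slide_mid [(array([239., 311.]), 0.92), (array([238., 256.]), 0.68)]
slide_label_end [(array([236., 299.]), 0.66)]
rest_a []
panel_face [(array([179., 379.]), 0.61)]
light_panel [(array([192., 370.]), 0.58)]
bearing_0 [(array([236., 258.]), 0.53)]
[ 0.1526 -0.6061  0.2393] [ 0.9924  0.1231 -0.     -0.    ] 0.08533048815513901 0.008 0.9
```

View pics/side0.png

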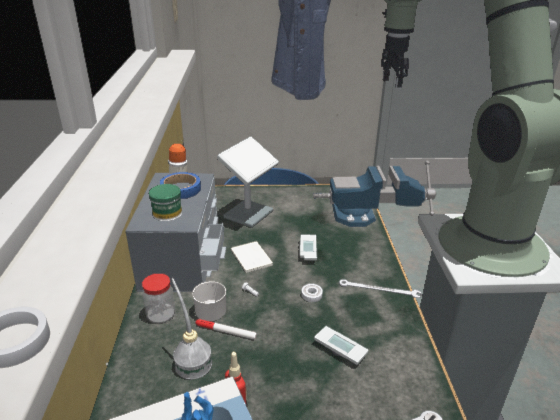

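View pics/top0.png

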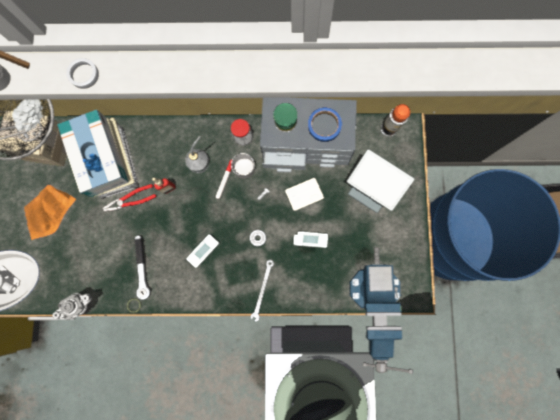

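The two slides are at side (247,308) and (345,340), and at top (240,311) and (250,203). The panel is at side (158,248) and top (180,380). I'll zoom in to see the notch and the panel corners.

```bash
python3 - <<'E'
import cv2,numpy as np
t=cv2.imread('pics/top0.png');s=cv2.imread('pics/side0.png')
r=lambda i,y,x,h,w,k:cv2.resize(i[y:y+h,x:x+w],(w*k,h*k),interpolation=cv2.INTER_CUBIC)
a=r(t,225,285,30,50,8);b=r(t,230,180,40,50,8)[:320];c=r(s,230,290,35,50,8);d=r(s,325,310,40,62,6)
def pad(i):return cv2.copyMakeBorder(i,0,300-min(300,i.shape[0]),0,400-min(400,i.shape[1]),0)[:300,:400]
cv2.imwrite('pics/z1.png',np.vstack([np.hstack([pad(a),pad(b)]),np.hstack([pad(c),pad(d)])]))
p=r(t,140,335,80,90,5)[:400];q=r(s,130,210,60,75,5)[:400]
q=cv2.copyMakeBorder(q,0,400-q.shape[0],0,0,0)[:,:350];
cv2.imwrite('pics/z2.png',np.hstack([p,q]))
E
```

```text
(no output)
```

View pics/z1.png

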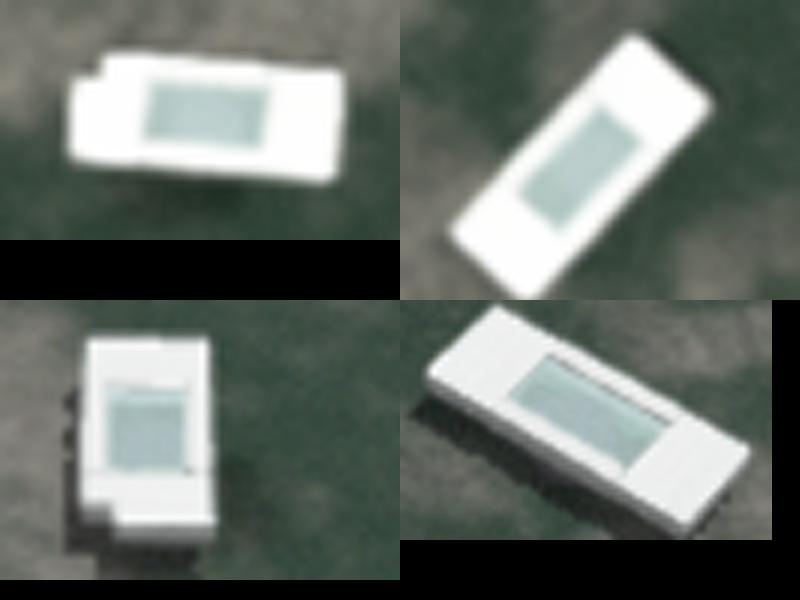

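View pics/z2.png

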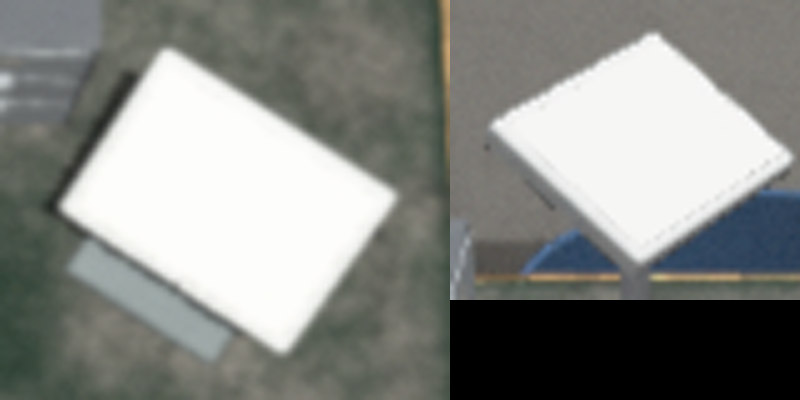

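```bash
cat > m.py <<'E'
from h import *
np.set_printoptions(precision=4,suppress=True)
T=lambda x,y,k,r,c:((y+.5)/k-.5+r,(x+.5)/k-.5+c)
tp=[T(x,y,5,140,335) for x,y in[(168,47),(398,195),(285,355),(58,208)]]
sp=[T(x,y,5,130,210) for x,y in[(40,127),(205,32),(343,158),(190,262)]]
P=[]
for a,b in zip(sp,tp):
    p,e=tri(a,b);P.append(p);print(p,round(e,4))
A,B,C,D=P;c=sum(P)/4
ux=(A+B-C-D)/2;uy=(A+D-B-C)/2
print('c',c,'len',np.linalg.norm(ux),np.linalg.norm(uy),'slope',np.degrees(np.arctan2(ux[2],np.hypot(*ux[:2]))),'yaw x',np.degrees(np.arctan2(ux[1],ux[0])),'yaw y',np.degrees(np.arctan2(-uy[0],uy[1])),'uyz',uy[2])
print('lm panel',tri((156,255),(179,379)))
for s,t in[((247,308),(239,311)),((251,311),(236,309))]:print('slide',tri(s,t))
print('blank',tri((346,339),(248,204)),'bearing',tri((296,314),(236,258)))
z=.022
for x,y in[(68,160),(68,50),(343,70),(335,185),(206,113)]: print('corner',plane('top',T(x,y,8,225,285),z))
for x,y in[(85,40),(210,40),(215,225),(146,137)]: print('sidecorner',plane('side',T(x,y,8,230,290),z))
for x,y in[(105,388-300),(185,390-300),(187,470-300),(107,470-300)]: print('sidewin',plane('side',T(x,y,8,230,290),z))
for x,y in[(150,80),(268,88),(262,147),(144,139)]: print('topwin',plane('top',T(x,y,8,225,285),z))
E
python3 m.py
```

```text
[ 0.7137 -0.1332  0.2009] 0.0008
[ 0.6298 -0.2537  0.203 ] 0.0001
[ 0.553  -0.2011  0.1494] 0.0032
[ 0.6364 -0.0768  0.1509] 0.0011
c [ 0.6332 -0.1662  0.1761] len 0.10766841365237072 0.14820289868630426 slope 28.74765941207889 yaw x -35.2553586678275 yaw y -34.35875006187621 uyz -0.0002853090515803347
lm panel (array([ 0.6252, -0.161 ,  0.1866]), np.float64(0.015514638382757871))
slide (array([0.4868, 0.019 , 0.0144]), np.float64(0.00016615625767020764))
slide (array([0.4882, 0.0266, 0.0094]), np.float64(0.0168871029700024))
blank (array([0.4588, 0.3473, 0.0097]), np.float64(0.005834587791563604)) bearing (array([ 0.4933,  0.1836, -0.0029]), np.float64(0.011165538713308814))
corner [0.4695 0.0739 0.022 ]
corner [0.5114 0.0737 0.022 ]
corner [ 0.503  -0.0309  0.022 ]
corner [ 0.4594 -0.027   0.022 ]
corner [0.487  0.0214 0.022 ]
sidecorner [ 0.5034 -0.0266  0.022 ]
sidecorner [ 0.4628 -0.0254  0.022 ]
sidecorner [0.4718 0.075  0.022 ]
sidecorner [0.4885 0.0284 0.022 ]
sidewin [0.4991 0.001  0.022 ]
sidewin [0.4738 0.0029 0.022 ]
sidewin [0.4775 0.0463 0.022 ]
sidewin [0.5022 0.0456 0.022 ]
topwin [0.4997 0.0425 0.022 ]
topwin [ 0.4964 -0.0023  0.022 ]
topwin [0.4739 0.0004 0.022 ]
topwin [0.4772 0.0451 0.022 ]
```

The slide's mid is at about (0.487, 0.022, 0.018) with its x axis at yaw 85.3°, so the notch end points along world +y. The panel's centre is (0.633, -0.166, 0.18), with yaw about -34.8° and slope about 30°. These agree with the given sizes and heights. I'll lift first, then carry the tool over high.

Request:
move_arm(
  motion="0 0 0 0.35 0 0 0;0 0 0 0.7 0 0 0;0 0.15 0.2 0.7 0 0 0.03;0 0.3 0.4 0.7 0 0 0.06;0 0.45 0.6 0.7 0 0 0.09;0 0.6 0.8 0.7 0 0 0.12;0 0.8 1 0.7 0 0 0.13;0 0.8 1 0.7 0 0 0.13",
  newtons=40,
)

```text
t: 1.9
tcp_pos: [0.3155, -0.4032, 0.3797]
ee_rot: [0.946, 0.325, 0.001, 0.0]
wrist_force: [-0.4, 0.0, -0.1]
opening: 0.0855
finger_force: 0.0
```

Request:
move_arm(
  motion="0 0.1 0.2 0 0 0 0.03;0 0.2 0.4 0 0 0 0.06;0 0.3 0.6 0 0 0 0.09;0 0.4 0.8 0 0 0 0.12;0 0.5 1 0 0 0 0.13;0 0.5 1 0 0 0 0.13",
)

```text
t: 2.65
tcp_pos: [0.4137, -0.204, 0.3795]
ee_rot: [0.861, 0.509, 0.0, 0.0]
wrist_force: [-0.3, -0.3, -0.5]
opening: 0.0856
finger_force: 0.0
```

Request:
move_arm(
  motion="0 0.1 0.2 0 0 0 0.03;0 0.2 0.4 0 0 0 0.06;0 0.3 0.6 0 0 0 0.09;0 0.35 0.8 0 0 0 0.12;0 0.37 1 -0.2 0 0 0.1356;0 0.37 1 -0.4 0 0 0.1356;0 0.37 1 -0.4 0 0 0.1356",
)

```text
t: 3.52
tcp_pos: [0.4856, -0.0072, 0.2976]
ee_rot: [0.736, 0.677, -0.002, -0.001]
wrist_force: [1.0, 0.8, 0.0]
opening: 0.0854
finger_force: 0.0
```

Request:
move_arm(
  motion="0 0 0.07 -0.25 0 0 0;0 0 0.14 -0.5 0 0 0;0 0 0.14 -0.75 0 0 0;0 0 0.14 -1 0 0 0;0 0 0.14 -1 0 0 0;0 0 0.14 -1 0 0 0",
)

```text
t: 4.28
tcp_pos: [0.4882, 0.0215, 0.1015]
ee_rot: [0.736, 0.677, 0.001, 0.001]
wrist_force: [0.5, 0.6, 0.9]
opening: 0.086
finger_force: 0.0
```

```bash
python3 - <<'E'
from h import *
s=env.sense();print(s['tcp_pos'],s['joint_positions'])
a=save('top','t1.png');b=save('side','s1.png')
print(proj('side',(0.487,0.0225,.022)))
a=cv2.resize(a[190:290,250:350],(400,400));b=cv2.resize(b[200:300,260:360],(400,400))
cv2.imwrite('pics/z3.png',np.hstack([a,b])[...,::-1])
E
```

```text
[0.48815108 0.02145129 0.10151938] [ 0.22293233  0.56220532 -0.51207226  2.04873303  0.45509567  0.63883665
 -0.67717991]
(np.float64(245.3279460903935), np.float64(308.2094837444188))
```

View pics/z3.png

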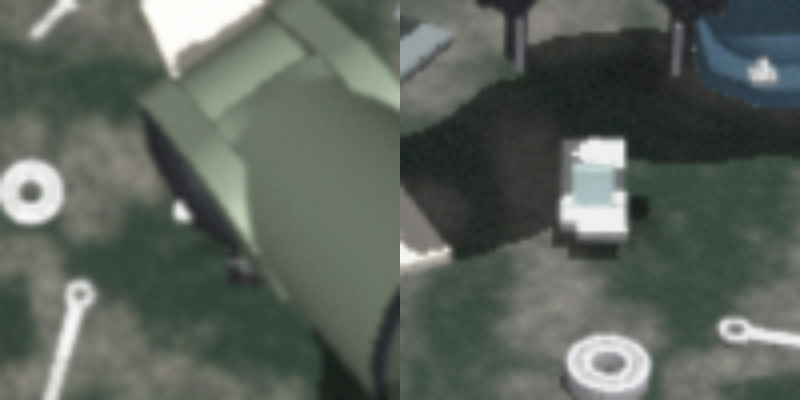

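The side view shows the open fingers evenly either side of the slide (columns 515 and 675, slide at 595 in the crop), so I'll descend, grip, and lift.

Request:
move_arm(
  motion="0 0 0 -0.15 0 0 0;0 0 0 -0.3 0 0 0;0 0 0 -0.4 0 0 0;0 0 0 -0.44 0 0 0;0 0 0 -0.44 0 0 0;0.3 0 0 -0.44 0 0 0;0.5 0 0 -0.44 0 0 0;0.7 0 0 -0.44 0 0 0;0.8 0 0 -0.44 0 0 0;0.8 0 0 -0.44 0 0 0;0.8 0 0 -0.44 0 0 0;0.8 0 0 -0.44 0 0 0",
  newtons=40,
)

```text
t: 5.88
tcp_pos: [0.4869, 0.0219, 0.0119]
ee_rot: [0.735, 0.678, 0.0, 0.0]
wrist_force: [-2.3, -0.5, 11.3]
opening: 0.0388
finger_force: 38.8
```

Request:
move_arm(
  motion="0.8 0 0 0.1 0 0 0;0.8 0 0 0.3 0 0 0;0.8 0 0 0.5 0 0 0;0.8 0 0 0.7 0 0 0;0.8 0 0 0.9 0 0 0;0.8 0 0 1 0 0 0;0.8 0 0 1 0 0 0",
)

```text
t: 6.75
tcp_pos: [0.4872, 0.0218, 0.2125]
ee_rot: [0.735, 0.678, 0.001, 0.001]
wrist_force: [0.6, 0.3, -1.4]
opening: 0.0394
finger_force: 41.4
```

Request:
move_arm(
  motion="0.8 0 0 0.1 0 0 -0.04;0.8 0 0 0.2 0 0 -0.08;0.8 0 0 0.3 0 0 -0.12;0.8 0 0 0.4 0 0 -0.16;0.8 0 0 0.5 0 0 -0.2;0.8 0 0 0.55 0 0 -0.24;0.8 0.05 -0.08 0.55 0 0 -0.28;0.8 0.1 -0.16 0.55 0 0 -0.32;0.8 0.15 -0.24 0.55 0 0 -0.36;0.8 0.2 -0.32 0.55 0 0 -0.4;0.8 0.24 -0.4 0.55 0 0 -0.44;0.8 0.28 -0.48 0.55 0 0 -0.48;0.8 0.32 -0.56 0.55 0 0 -0.52;0.8 0.36 -0.62 0.55 0 0 -0.56;0.8 0.4 -0.68 0.55 0 0 -0.6;0.8 0.425 -0.725 0.55 0 0 -0.64;0.8 0.425 -0.725 0.55 0 0 -0.667;0.8 0.425 -0.725 0.55 0 0 -0.667;0.8 0.425 -0.725 0.55 0 0 -0.667",
)

```text
t: 9.12
tcp_pos: [0.5715, -0.1229, 0.3207]
ee_rot: [0.955, -0.297, -0.0, 0.0]
wrist_force: [-0.3, 0.4, -0.9]
opening: 0.0392
finger_force: 41.4
```

```bash
python3 - <<'E'
from h import *
s=env.sense();print(s['t'],s['tcp_pos'],s['joint_positions'],s['opening'])
M=R.from_quat(s['ee_rot']).as_matrix();print(np.round(M,3),np.degrees(np.arctan2(M[1,0],M[0,0])))
E
```

```text
9.125 [ 0.57150616 -0.12286768  0.32068024] [ 0.24394077  0.38725937 -0.18506018  1.60043135  0.07588083  1.16184682
 -2.13231865] 0.03918008932000047
[[ 0.823 -0.568 -0.001]
 [-0.568 -0.823 -0.   ]
 [-0.001  0.001 -1.   ]] -34.58051138129798
```

Request:
move_arm(
  motion="0.8 0 0 0 -0.02 -0.028 0;0.8 0 0 0 -0.04 -0.056 0;0.8 0 0 0 -0.06 -0.085 0;0.8 0 0 0 -0.08 -0.113 0;0.8 0 0 0 -0.0952 -0.1369 0;0.8 0 0 0 -0.0952 -0.1369 0;0.8 0 0 0 -0.0952 -0.1369 0",
)

```text
t: 10.0
tcp_pos: [0.5714, -0.1229, 0.3212]
ee_rot: [0.922, -0.287, 0.247, 0.078]
wrist_force: [1.4, 0.4, -1.6]
opening: 0.0391
finger_force: 41.4
```

```bash
python3 - <<'E'
from h import *
s=env.sense();print(s['t'],s['tcp_pos'],s['joint_positions'],s['opening'])
M=R.from_quat(s['ee_rot']).as_matrix();print(np.round(M,3))
b=save('side','s2.png');cv2.imwrite('pics/z4.png',cv2.resize(b[50:230,150:350],(800,600*720//720 if 0 else 600))[...,::-1])
E
```

```text
10.0 [ 0.57144277 -0.12285801  0.32115281] [-0.4619467   0.18931955  0.46431463  2.02780406  0.42061577  0.55084578
 -2.51454658] 0.039077165579465785
[[ 0.713 -0.568  0.411]
 [-0.491 -0.823 -0.286]
 [ 0.501  0.002 -0.866]]
```

View pics/z4.png

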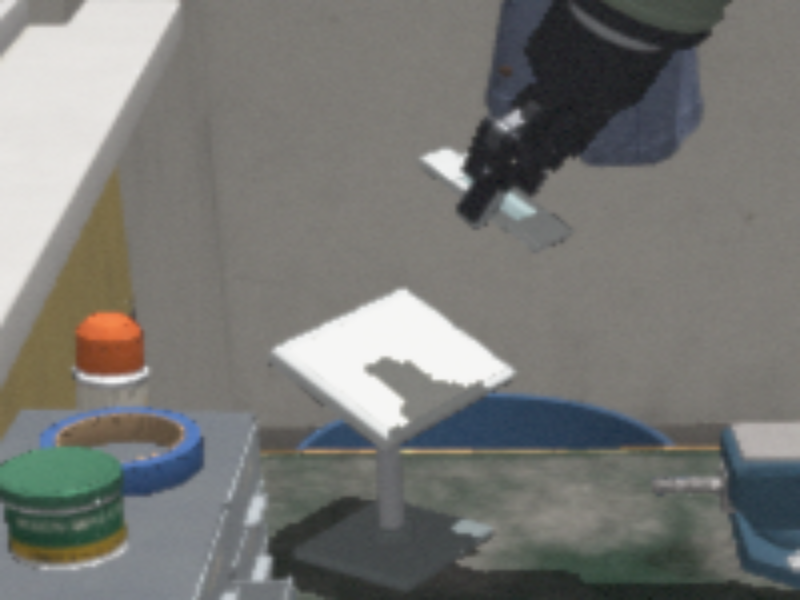

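The slide is held at its middle, with its long axis matching the slope and the upper end toward the high edge of the panel (crop about (495,200), panel about (395,365)). Joint 7 is close to its limit, so I'll turn back 4° about the normal, which is within tolerance, while I approach.

Request:
move_arm(
  motion="0.8 0 0 0 -0.005 0.003 0.01;0.8 0 0 0 -0.009 0.0063 0.0192;0.8 0 0 0 -0.009 0.0063 0.0192;0.8 0.03 -0.02 -0.07 -0.009 0.0063 0.0192;0.8 0.06 -0.04 -0.14 -0.009 0.0063 0.0192;0.8 0.09 -0.06 -0.21 -0.009 0.0063 0.0192;0.8 0.11 -0.08 -0.28 -0.009 0.0063 0.0192;0.8 0.11 -0.08 -0.28 -0.009 0.0063 0.0192",
)

```text
t: 11.05
tcp_pos: [0.5932, -0.1401, 0.2644]
ee_rot: [0.931, -0.257, 0.243, 0.087]
wrist_force: [0.4, -0.0, -1.0]
opening: 0.0396
finger_force: 41.4
```

```bash
python3 - <<'E'
from h import *
s=env.sense();print(s['t'],s['tcp_pos'],s['joint_positions'],s['opening'])
print(np.round(R.from_quat(s['ee_rot']).as_matrix(),3))
E
```

```text
11.05 [ 0.59318511 -0.14005764  0.26438469] [-0.37634937  0.31625036  0.43984497  2.04285901  0.39790646  0.39937165
 -2.42953217] 0.03958306742673767
[[ 0.75  -0.52   0.409]
 [-0.436 -0.853 -0.286]
 [ 0.498  0.036 -0.867]]
```

Request:
move_arm(
  motion="0.8 0.03 -0.02 -0.06 0 0 0;0.8 0.06 -0.04 -0.12 0 0 0;0.8 0.08 -0.05 -0.17 0 0 0;0.8 0.1 -0.06 -0.21 0 0 0;0.8 0.1 -0.06 -0.21 0 0 0;0.8 0.1 -0.06 -0.21 0 0 0;0.8 0.1 -0.06 -0.21 0 0 0;0.8 0.1 -0.06 -0.21 0 0 0",
)

```text
t: 12.05
tcp_pos: [0.6137, -0.1509, 0.2236]
ee_rot: [0.931, -0.256, 0.244, 0.086]
wrist_force: [-0.3, -0.3, -1.4]
opening: 0.0391
finger_force: 41.4
```

```bash
python3 - <<'E'
from h import *
s=env.sense();print(s['t'],s['tcp_pos'],s['joint_positions'],s['opening'],s['finger_force'],abs(s['dq']).max() if hasattr(s['dq'],'max') else s['dq'])
M=R.from_quat(s['ee_rot']).as_matrix();print(np.round(M,3))
mid=s['tcp_pos']-.006*M[:,2]
P=R.from_euler('ZY',[-34.8,-30],degrees=True).as_matrix();print('mid in panel',P.T@(mid-[.633,-.166,.18]))
print('pred px side',proj('side',mid),proj('side',mid+.05*M[:,0]),'lm',landmark_of and None)
b=save('side','s3.png');a=save('top','t3.png')
for n in('side','top'):print(n,landmark_of(n,'slide_mid')[:1],landmark_of(n,'slide_label_end')[:1],proj(n,mid))
cv2.imwrite('pics/z5.png',np.hstack([cv2.resize(b[90:210,190:310],(400,400)),cv2.resize(a[120:240,310:430],(400,400))])[...,::-1])
E
```

```text
12.05 [ 0.6136978  -0.15094327  0.22356494] [-0.32594524  0.4164702   0.42506614  2.03402823  0.38037986  0.29820437
 -2.4189524 ] 0.03907359744999999 41.41422629356384 0.0024833245816489285
[[ 0.75  -0.519  0.411]
 [-0.435 -0.854 -0.285]
 [ 0.499  0.035 -0.866]]
mid in panel [0.00061179 0.00134448 0.05594988]
pred px side (np.float64(142.10672059221832), np.float64(257.20317754459757)) (np.float64(129.91980669881485), np.float64(242.515648025498)) lm None
side [{'pixel': [142.8, 258.0], 'score': 0.52}] [{'pixel': [131.7, 243.8], 'score': 0.73}] (np.float64(142.10672059221832), np.float64(257.20317754459757))
top [{'pixel': [184.0, 376.6], 'score': 0.62}] [{'pixel': [167.6, 388.8], 'score': 0.79}] (np.float64(183.5016876845094), np.float64(377.423389300385))
```

View pics/z5.png

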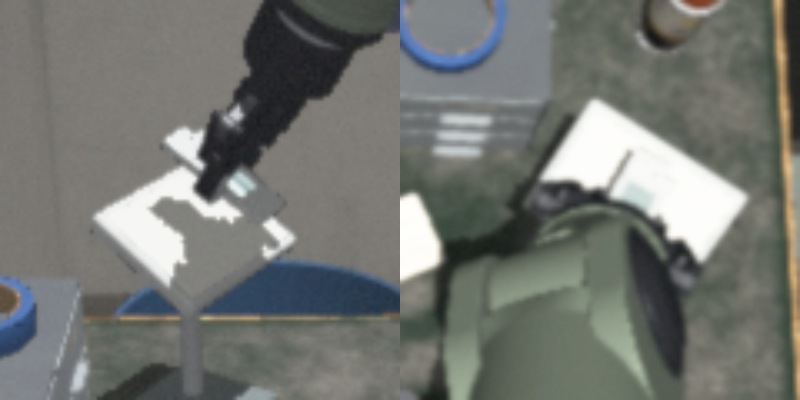

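The slide is held clear above the panel's middle. The networks put its mid at side (143,258) and top (184,377), and its label end up the slope at side (132,244) and top (168,389); both agree with the prediction to within 2 px. I'm handing the job in.

```bash
python3 -c "
from h import *
print(workorder.job_done())"
```

```text
the job is handed in; nothing more can be done
None
```

I handed the job in with the notched slide held still about 56 mm off the panel's centre, parallel to its face, label end up the slope and its top face outward; the verdict was not shown.

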